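# Gauge a ferrite ring core on the stepped taper mandrel and file it by colour

## Robot

A 6-joint arm with a two-finger parallel gripper is mounted at the origin on a cart in front of the work surface, level with it; the furniture and walls round the work are solid. World frame = base frame: x ahead of the robot, y to its left, z up, the work surface at z = 0. Lengths are in m, angles in rad, forces in N, time in s.
With the tool pointing down it reaches from about 0.225 to 0.875 m from the base axis. Payload 3.4 kg.
Tool frame: the origin (TCP) lies between the finger pads; the fingertips stand 8 mm ahead of it and the grasp point (between the pads) lies 11 mm behind it; z points along the fingers, y is the line along which they close (so a half turn about z gives the same grasp; the last joint's range is limited). The gripper opens to 85 mm and grips with 20 to 120 N. Pads are 22 mm wide; open, the fingers measure 114 mm over their backs; the gripper's body (76 mm by 85 mm) begins 54 mm behind the grasp point. The pads swing forward as they close: fully open they stand 13 mm farther back than shut.
Start: joints at [1.061, 0.276, 1.505, -0, 1.361, -0.121], TCP at [0.218, 0.532, 0.239] pointing down, gripper open.
Joint ranges: [-2.89, 2.89], [-0.75, 2.08], [0.22, 2.7], [-1.18, 4.32], [0.11, 2.71], [-2.7, 2.7]. Speed limits (rad/s): [2.57, 2.57, 3.14, 3.14, 3.14, 3.14].

## Interface

Orientations are given as a unit quaternion [w, x, y, z].
In Python, from rig import manip gives the robot as it stands.
- The arm moves only by the tool move_arm, never from a script. Its argument "deltas" is a list that holds one entry, the list of rows, each a list of 5 numbers: the shift along the tool's x, y, z normalised to -1 to 1, where 1 is 80 cm, then the turn about the tool's z normalised to -1 to 1, where 1 is 120 degrees, then the closure, from -1 (fully open) to 1 (shut). In form: [[[tx, ty, tz, twist, grip], ...]]. A call has 1 to 12 rows; each row is the pose to reach, as a shift and turn from the pose commanded when the call began, along the tool's axes at that moment; what a row does not reach only later rows make up. A row lasts 1/10 s, in which the tool goes at most 50 mm and 8.59 degrees, less where a joint would pass 70% of its speed; a pose out of reach is approached as far as the arm can. A call with a number of a shift or a turn outside -1 to 1 is refused whole. A call with a gripper value outside its range is refused whole. The fingers move at their own pace and stop on an object; "squeeze" is the grip in N (left out, the last holds). Time passes only in rows, so rows that repeat a pose let the fingers close. It gives the time, the measured TCP pose, the force, the opening and the grip force at its end, in the units of the state.
- manip.get_state(): the state, without advancing time (a new reading comes with each control period).
- manip.get_image(name): name is "scene" or "top"; returns the picture (420x560x3 uint8, red, green, blue); there is no depth.
- manip.camera_params(name): a dict with "fx", "fy", "cx", "cy" (pixels), "dist" ([k1, k2, p1, p2, k3] as OpenCV has them; the pictures are not rectified), "R" (3x3) and "t" (3): a world point X has camera coordinates R X + t. Camera axes: x right, y down, z forward; pixel columns grow to the right and rows downward; lengths in m; the calibration is good to about 2 mm. A picture is of the moment at which its call begins. camera_params takes no time and is no camera call.
- manip.sign_off(): hands the job in; it is judged then, once.
The state is a dict: "clock": time; "qpos": joint angles; "qd": joint speeds; "effort": joint torques, N m; "position": TCP position; "ee_rot": TCP orientation; "contact_force": force on the tool from outside, world axes, zero at the start; "moment": the same for the moment, N m; "width": finger opening in m; "gripper_force": force on a finger pad.
Only numpy, scipy, OpenCV 4.12 (cv2) and the standard library are available. Lean on these libraries where they do the work, as an engineer would, in place of code of your own. Each camera call takes 0.05 s, during which the arm holds its last target. There are 200 camera calls.

## Task

Take the black ferrite ring that lies on the white seat and slide it down over the stepped taper mandrel until it stops, and keep it pressed home there for about a second with roughly 8 N; ferrite is brittle, so load the mandrel with less than 20 N at all times. The coloured step on which the ring stops gives its size: lift it off and lay it flat in the tray of that colour. Leave the two rings on the black seats and the other things on the bench alone.

Things in the scene. Friction and masses are not known exactly. Their poses are not given: they have to be found in the camera images.
- mandrel: fixed upright gauge, origin at the centre of its underside, z up its axis. Aluminium foot 76 mm wide, 10 mm high. Steps, from below (cylinder, then a flank narrowing over 5 mm to the next): red 27.5 mm diameter (cylinder z 10 to 36, flank to 41), yellow 22.5 mm (to 50, flank to 55), green 17.5 mm (to 64, flank to 69), steel pilot 12.5 mm (to 78), blunt point to 85.5 mm
- mandrel_tip (a point): top point of the mandrel, on its axis, 85.5 mm above the bench. A ring stops on the flank of the first step wider than its bore; that step's colour, seen right under the ring, is the reading. A ring passes higher steps with 1.25 mm play all round, so off centre it catches too early. Ring underside at its stop: green 66.5, yellow 52.5, red 38.5 mm above the bench
- white_seat (a point): centre of the top of the white round seat, 22 mm above the bench, on a fixed steel bar 200 x 46 x 10 mm with three round seats in a row (32 mm diameter, 12 mm high). The two black seats lie along this point's +x, at 65 and 130 mm. Each seat carries one loose ring, centred, its rim overhanging the seat by 4 mm
- ring_p_center (a point): centre (half-way up) of a loose black ferrite ring core, outer diameter 40 mm, 14 mm high, about 40 g, axis = its z (upright). Three rings are alike outside; one has a 15 mm bore, one 20 mm, one 25 mm; which is which is not told, nor which one lies on the white seat
- ring_q_center (a point): centre (half-way up) of a loose black ferrite ring core, outer diameter 40 mm, 14 mm high, about 40 g, axis = its z (upright). Three rings are alike outside; one has a 15 mm bore, one 20 mm, one 25 mm; which is which is not told, nor which one lies on the white seat
- ring_r_center (a point): centre (half-way up) of a loose black ferrite ring core, outer diameter 40 mm, 14 mm high, about 40 g, axis = its z (upright). Three rings are alike outside; one has a 15 mm bore, one 20 mm, one 25 mm; which is which is not told, nor which one lies on the white seat
- tray_green_floor (a point): centre of the inner floor (3 mm above the bench) of the fixed green square tray, outside 60 x 60 mm and 11 mm high, walls 3 mm, inside 54 x 54 mm; x and y run along its walls
- tray_yellow_floor (a point): centre of the inner floor (3 mm above the bench) of the fixed yellow square tray, outside 60 x 60 mm and 11 mm high, walls 3 mm, inside 54 x 54 mm; x and y run along its walls
- tray_red_floor (a point): centre of the inner floor (3 mm above the bench) of the fixed red square tray, outside 60 x 60 mm and 11 mm high, walls 3 mm, inside 54 x 54 mm; x and y run along its walls
- usb_probe: black instrument box 50 x 70 x 23 mm, loose bystander; origin at the centre of its underside
- jar_0: cream screw jar with white lid, 43 mm diameter, 48 mm high, loose bystander; origin at the centre of its underside
- fuse_box: small cream card box 42 x 62 x 24 mm, loose bystander; origin at the centre of its underside
- heat_sink: black finned heat sink 28 x 36 x 18 mm, loose bystander; origin at the centre of its underside. (The white ring lamp and boom that pictures show at the front of the bench is swung up out of the way for this job: nothing solid is there)
There are look-alikes about, which are no part of the job. Of the things that look like the part that bears white_seat, the larger one is meant.

How it is judged:
On the way:
1. the ring from the white seat is pressed home on the mandrel step that stops it: within 2.5 mm of its stop height, square to the mandrel, with more than 3 N on the mandrel for 0.3 s (((horizontal distance between each of ring_q_center, ring_r_center and white_seat above 0.04 m and horizontal distance between ring_p_center and mandrel below 0.0025 m and height (world z) of ring_p_center below 0.062 m and angle between the z axis of ring_p_center and the z axis of mandrel, either way round below 0.1 rad and contact force between ring_p and mandrel above 3 N) or (horizontal distance between each of ring_p_center, ring_r_center and white_seat above 0.04 m and horizontal distance between ring_q_center and mandrel below 0.0025 m and height (world z) of ring_q_center below 0.048 m and angle between the z axis of ring_q_center and the z axis of mandrel, either way round below 0.1 rad and contact force between ring_q and mandrel above 3 N) or (horizontal distance between each of ring_p_center, ring_q_center and white_seat above 0.04 m and horizontal distance between ring_r_center and mandrel below 0.0025 m and height (world z) of ring_r_center below 0.076 m and angle between the z axis of ring_r_center and the z axis of mandrel, either way round below 0.1 rad and contact force between ring_r and mandrel above 3 N))), for 0.3 s.
At the end, for the whole second after the job is handed in: the ring from the white seat lies flat and at rest on the floor of the tray whose colour is that of the step which stopped it (centre within 16 mm of the tray's centre); the other two rings are within 15 mm of where they were, not on the white seat (((horizontal distance between each of ring_q_center, ring_r_center and white_seat above 0.04 m and horizontal distance between ring_p_center and tray_yellow_floor below 0.016 m and z of ring_p_center in the frame of tray_yellow_floor below 0.0095 m and angle between the z axis of ring_p_center and the z axis of tray_yellow_floor, either way round below 0.12 rad and linear speed of ring_p below 0.02 m/s and distance of each of ring_q_center, ring_r_center from where it was at the start of the episode below 0.015 m) or (horizontal distance between each of ring_p_center, ring_r_center and white_seat above 0.04 m and horizontal distance between ring_q_center and tray_red_floor below 0.016 m and z of ring_q_center in the frame of tray_red_floor below 0.0095 m and angle between the z axis of ring_q_center and the z axis of tray_red_floor, either way round below 0.12 rad and linear speed of ring_q below 0.02 m/s and distance of each of ring_p_center, ring_r_center from where it was at the start of the episode below 0.015 m) or (horizontal distance between each of ring_p_center, ring_q_center and white_seat above 0.04 m and horizontal distance between ring_r_center and tray_green_floor below 0.016 m and z of ring_r_center in the frame of tray_green_floor below 0.0095 m and angle between the z axis of ring_r_center and the z axis of tray_green_floor, either way round below 0.12 rad and linear speed of ring_r below 0.02 m/s and distance of each of ring_p_center, ring_q_center from where it was at the start of the episode below 0.015 m))); the robot touches nothing.
It fails at once if the mandrel is loaded with more than 20 N (contact force between mandrel and anything else above 20 N).
It fails at once if a bystander is moved by more than 20 mm (distance of any of usb_probe, jar_0, fuse_box, heat_sink from where it was at the start of the episode above 0.02 m).
It also fails if it takes over 58 s, if anything falls off the work surface, if the arm or the gripper's body presses on something with over 40 N, if the wrist force passes 120 N, or if a joint passes its speed limit or range.

## Working session

There is one attempt and no reset: what is moved stays moved. The work goes in short steps, Python scripts to look and compute and a tool call to move; the robot and the scene stay as the last step left them, time stands still between calls to the robot, and variables do not carry over. Pictures are saved under pics/ and viewed, at most 11 in all, crops included, and the job is handed in when it is done.

Besides the shell and the picture viewer there is one more tool, called after "Emit:" in YAML: its name, and indented under it one key for each argument. move_arm: Moves the arm, as the interface text tells. Scaled input: -1 to 1 covers 80 cm each way for a shift and 120 degrees each way for a turn. Its arguments: {"type":"object","properties":{"deltas":{"type":"array","items":{"type":"array","items":{"type":"array","items":{"type":"number","minimum":-1,"maximum":1}}}},"squeeze":{"type":"number"}},"required":["deltas"]}

```bash
mkdir -p pics; cat > h.py <<'E'
import numpy as np,cv2
from rig import manip
def ray(cam,u,v,z):
    p=manip.camera_params(cam);K=np.array([[p['fx'],0,p['cx']],[0,p['fy'],p['cy']],[0,0,1]])
    n=cv2.undistortPoints(np.array([[[u,v]]],float),K,np.array(p['dist'],float))[0,0]
    R=np.array(p['R']);t=np.array(p['t']);d=R.T@[n[0],n[1],1];c=-R.T@t
    return c+d*(z-c[2])/d[2]
def proj(cam,X):
    p=manip.camera_params(cam);K=np.array([[p['fx'],0,p['cx']],[0,p['fy'],p['cy']],[0,0,1]])
    return cv2.projectPoints(np.array([X],float).reshape(-1,3),cv2.Rodrigues(np.array(p['R']))[0],np.array(p['t'],float),K,np.array(p['dist'],float))[0][:,0]
def snap(cam,name,crop=None,s=1):
    im=manip.get_image(cam)[:,:,::-1].copy()
    cv2.imwrite(f'pics/{name}_raw.png',im)
    if crop: a,b,c,d=crop; im=im[b:d,a:c]
    cv2.imwrite(f'pics/{name}.png',cv2.resize(im,None,fx=s,fy=s,interpolation=cv2.INTER_CUBIC))
E
python3 - <<'E'
from h import *
snap('top','top1',s=1.4);snap('scene','sc1',s=1.4)
for c in('top','scene'):
    p=manip.camera_params(c);print(c,p['fx'],(-np.array(p['R']).T@p['t']).round(3))
s=manip.get_state();print(s['position'],s['ee_rot'],s['width'])
E
```

```text
top 474.58323438707566 [ 0.29  -0.239  1.208]
scene 436.04607972378005 [-0.086 -0.727  0.727]
[0.21777441 0.53167662 0.23854487] [-2.44445574e-04  1.93188101e-01  9.81161403e-01 -7.74710636e-04] 0.08519446573000396
```

View pics/top1.png

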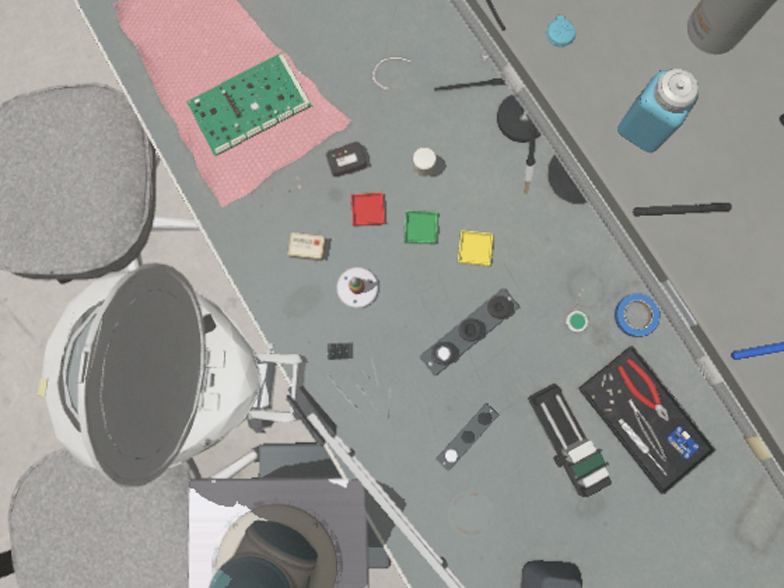

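View pics/sc1.png

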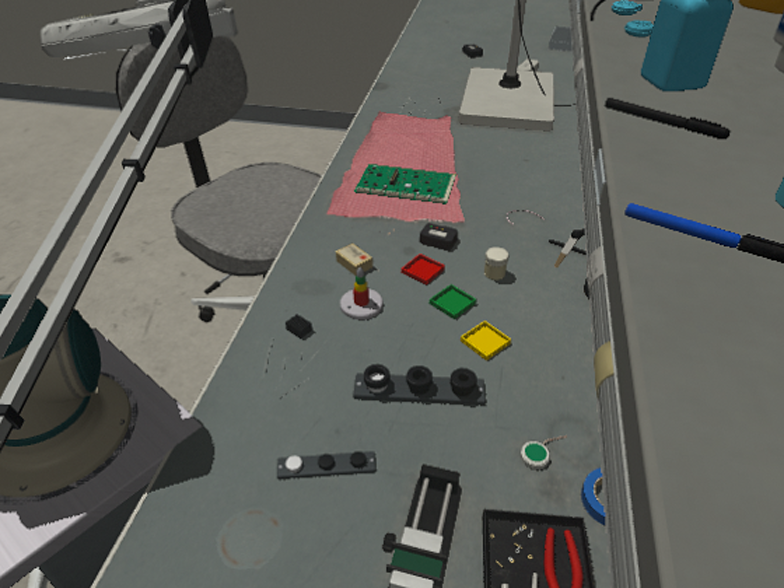

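The top view (1.4x) shows two bars with one white and two black seats: the larger at about (470,330), with its white seat and ring at (443,353), and a smaller empty-seated one at (467,437), white seat (451,456). Other round black things are the discs at (518,118) and (570,178). I choose the larger bar. The mandrel is at (356,287), and the trays are red (368,209), green (421,228) and yellow (475,248).

```bash
python3 - <<'E'
from h import *
im=cv2.imread('pics/top1_raw.png')[125:285,225:385]
a=cv2.resize(im,None,fx=3.7,fy=3.7,interpolation=cv2.INTER_CUBIC)
cv2.imwrite('pics/c1.png',a)
for n,u,v,z in [('white',443,353,.036),('blk1',471,329,.036),('blk2',500,307,.036),('mand foot',357,287,.01),('red',368,209,.011),('green',421,228,.011),('yel',475,248,.011),('jar',424,160,.048),('fuse',307,246,.024),('usb',347,158,.023),('sink',340,351,.018)]:
    print(n,ray('top',u/1.4,v/1.4,z).round(4))
for n,u,v,z in [('white',377,373,.036),('blk2',463,376,.036),('tip',361,269,.0855),('foot',361,303,.01)]: print(n,ray('scene',u/1.4,v/1.4,z).round(4))
E
```

```text
white [ 0.3632 -0.3025  0.036 ]
blk1 [ 0.4044 -0.3534  0.036 ]
blk2 [ 0.4423 -0.4065  0.036 ]
mand foot [ 0.489  -0.1506  0.01  ]
red [ 0.6357 -0.173   0.011 ]
green [ 0.5967 -0.2707  0.011 ]
yel [ 0.5563 -0.3691  0.011 ]
jar [ 0.7152 -0.2789  0.048 ]
fuse [ 0.565  -0.0608  0.024 ]
usb [ 0.7324 -0.1356  0.023 ]
sink [ 0.3722 -0.1192  0.018 ]
white [ 0.3664 -0.304   0.036 ]
blk2 [ 0.4469 -0.405   0.036 ]
tip [ 0.4898 -0.1569  0.0855]
foot [ 0.4871 -0.1561  0.01  ]
```

View pics/c1.png

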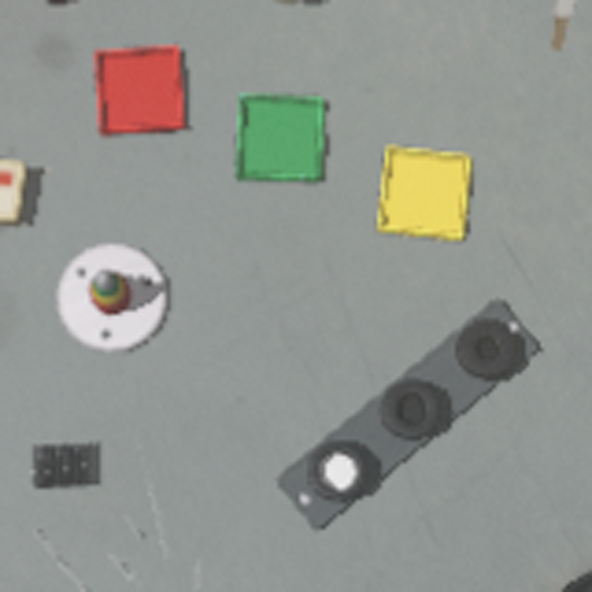

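```bash
cat > fit.py <<'E'
from h import *
def comp(m,u,v,r=45):
    n,l,st,c=cv2.connectedComponentsWithStats(m.astype(np.uint8))
    d=[(np.hypot(c[i][0]-u,c[i][1]-v) if st[i][4]>25 else 1e9) for i in range(1,n)]
    i=1+int(np.argmin(d));k=(l==i).astype(np.uint8)
    return cv2.convexHull(cv2.findContours(k,0,1)[0][0] if False else max(cv2.findContours(k,cv2.RETR_EXTERNAL,cv2.CHAIN_APPROX_NONE)[0],key=len))
def ell(h): return cv2.fitEllipse(h)
E
python3 - <<'E'
from fit import *
for cam,f,P in [('top','top1',dict(foot=(357,287),red=(368,209),green=(421,228),yellow=(475,248),white=(443,353),b1=(471,329),b2=(500,307))),('scene','sc1',dict(foot=(361,303),red=(423,269),green=(453,302),yellow=(486,341),white=(377,376),b1=(419,376),b2=(463,380)))]:
    im=cv2.imread(f'pics/{f}_raw.png');hsv=cv2.cvtColor(im,cv2.COLOR_BGR2HSV);H,S,V=[hsv[...,i].astype(int) for i in range(3)]
    for n,(u,v) in P.items():
        u/=1.4;v/=1.4
        yy,xx=np.mgrid[:420,:560];near=np.hypot(xx-u,yy-v)<(24 if n[0]!='w' and n[0]!='b' else 15)
        if n=='foot': m=(V>165)&(S<50)&near;z=.01
        elif n=='red': m=((H<8)|(H>172))&(S>120)&near;z=.011
        elif n=='green': m=(abs(H-70)<20)&(S>90)&near;z=.011
        elif n=='yellow': m=(abs(H-27)<8)&(S>110)&near;z=.011
        else: m=(V<58)&near;z=.029
        h=comp(m,u,v)
        e=cv2.fitEllipse(h);c=e[0] if z in(.01,.029) else cv2.minAreaRect(h)[0]
        print(cam,n,np.round(c,2),np.round(e[1],1),len(h),ray(cam,c[0],c[1],z).round(4))
E
```

```text
top foot [254.43 204.83] [28.6 29.4] 23 [ 0.4895 -0.1491  0.01  ]
top red [262.39 149.05] [26.6 28.6] 11 [ 0.6364 -0.1717  0.011 ]
top green [300.3  162.31] [25.9 28.8] 11 [ 0.5982 -0.2697  0.011 ]
top yellow [339.29 176.92] [27.8 28.5] 14 [ 0.5569 -0.3691  0.011 ]Traceback (most recent call last):
  File "<stdin>", line 12, in <module>
  File "fit.py", line 5, in comp
    i=1+int(np.argmin(d));k=(l==i).astype(np.uint8)
            ~~~~~~~~~^^^
    return _wrapfunc(a, 'argmin', axis=axis, out=out, **kwds)
    return _wrapit(obj, method, *args, **kwds)
    result = getattr(arr, method)(*args, **kwds)
ValueError: attempt to get argmin of an empty sequence
```

```bash
python3 - <<'E'
from fit import *
for cam,f,P in [('top','top1',dict(white=(443,353),b1=(471,329),b2=(500,307))),('scene','sc1',dict(foot=(361,303),red=(423,269),green=(453,302),yellow=(486,341),white=(377,376),b1=(419,376),b2=(463,380)))]:
    im=cv2.imread(f'pics/{f}_raw.png');hsv=cv2.cvtColor(im,cv2.COLOR_BGR2HSV);H,S,V=[hsv[...,i].astype(int) for i in range(3)]
    for n,(u,v) in P.items():
        u/=1.4;v/=1.4
        yy,xx=np.mgrid[:420,:560];near=np.hypot(xx-u,yy-v)<(24 if n[0]!='w' and n[0]!='b' else 15)
        if n=='foot': m=(V>150)&(S<60)&near;z=.01
        elif n=='red': m=((H<8)|(H>172))&(S>120)&near;z=.011
        elif n=='green': m=(abs(H-70)<20)&(S>90)&near;z=.011
        elif n=='yellow': m=(abs(H-27)<8)&(S>110)&near;z=.011
        else:
            m=(V<72)&near;z=.029; 
            if n=='white': print(V[int(v)-12:int(v)+13:1,int(u)-12:int(u)+13:2])
        try: h=comp(m,u,v)
        except Exception: print(n,'fail');continue
        e=cv2.fitEllipse(h);c=e[0] if z in(.01,.029) else cv2.minAreaRect(h)[0]
        print(cam,n,np.round(c,2),np.round(e[1],1),len(h),ray(cam,c[0],c[1],z).round(4))
E
```

```text
[[155 153 152 151 148 153 136 109 111 110 111 109 105]
 [154 154 153 153 148 140 114 111 111 109 110 110 108]
 [154 153 153 152 151 112 109 111 112 109 110 110 109]
 [153 153 150 153 134 107 111 113 111 112 109 110 110]
 [152 151 153 153 114  90  86  84  85 105 111 110 109]
 [153 153 153 127  88  78  77  75  70  82 106 111 111]
 [153 153 141 101  79  80  79  88  74  72  80 111 109]
 [153 153 115  88  79  84 139  83  84  69  69 106 110]
 [153 137 101  81  77 126 218 191  92  73  72  82 110]
 [151 111 100  84 116 205 230 224 148  80  71  73 106]
 [121 110  98  83 131 228 230 230 177  88  70  71 106]
 [109 113  99  77 132 231 231 230 200  89  73  71 104]
 [113 112  94  78 130 232 230 230 225  90  70  74 105]
 [113 113  92  80 130 232 231 230 212  87  70  72  90]
 [113 111 101  87 129 222 231 230 176  83  70  71  81]
 [114 112  93  91 103 168 232 231 141  81  72  75 134]
 [110 112 106 101  82 116 222 200  98  70  73  83 143]
 [112 114 112  89  88  83 144 122  81  68  73  90 151]
 [112 147 117  97  92  88  82  83  72  68  82 134 153]
 [112 182 153 109  87  76  85  75  70  83 142 152 151]

[... 1609 characters left out ...]
50  65]
 [ 77  62  25  41  46  37  44  33  31  25  26  35  66]
 [130  66  23  25  35  34  33  30  26  24  27  31  50]
 [115  67  36  23  25  27  26  25  24  24  30  33  41]
 [ 75  65  56  24  23  25  25  22  24  39  32  33  42]
 [ 64  65  61  50  21  21  23  21  44  66  33  33  42]
 [ 67  66  61  61  59  40  45  47  77  58  33  32  43]
 [ 67  67  67  64  81  77  80  80  81  36  32  33  41]
 [ 67  67  66  62  63  91  89  85  52  32  32  33  35]
 [ 67  67  68  61  36  57  55  52  34  32  33  31  38]]
scene white [269.14 271.59] [23. 29.] 17 [ 0.36   -0.3092  0.029 ]
scene b1 [299.27 272.03] [22.1 28.8] 17 [ 0.4009 -0.3577  0.029 ]
scene b2 [330.45 274.46] [23. 29.] 18 [ 0.4387 -0.411   0.029 ]
```

```bash
cat > go.py <<'E'
from h import *
from scipy.spatial.transform import Rotation as Ro
def go(x,y,z,yaw=None):
    s=manip.get_state();w=s['ee_rot'];R=Ro.from_quat([w[1],w[2],w[3],w[0]]).as_matrix()
    p=np.array(s['position']);d=R.T@(np.array([x,y,z])-p)
    cy=np.degrees(np.arctan2(R[1,1],R[0,1]));tw=0 if yaw is None else cy-yaw
    print('t',round(s['clock'],2),'pos',p.round(4),'yaw',cy.round(2),'zax',R[:,2].round(4),'F',np.round(s['contact_force'],2),'M',np.round(s['moment'],3),'w',round(s['width'],4),'g',round(s['gripper_force'],1))
    print('deltas',(d/.8).round(4),'twist',round(tw/120,4),'rows',np.linalg.norm(d)/.05)
E
python3 -c "
from go import *
go(.364,-.302,.15,37.5);print(ray('top',315.9,252.1,.034),ray('scene',269.5,269.5,.03))"
```

```text
t 0.1 pos [0.2178 0.5317 0.2385] yaw 67.72 zax [-8.0e-04 -1.4e-03 -1.0e+00] F [ 0.03  0.38 -0.58] M [-0.022 -0.021  0.023] w 0.0852 g 0.0
deltas [-0.5642 -0.8948  0.112 ] twist 0.2519 rows 17.020444430858948
[ 0.36344687 -0.30130104  0.034     ] [ 0.36421959 -0.30643835  0.03      ]
```

Emit:
move_arm:
  deltas:
    - [[-0.5642, -0.8948, 0.112, 0.252, -1], [-0.5642, -0.8948, 0.112, 0.252, -1], [-0.5642, -0.8948, 0.112, 0.252, -1], [-0.5642, -0.8948, 0.112, 0.252, -1], [-0.5642, -0.8948, 0.112, 0.252, -1], [-0.5642, -0.8948, 0.112, 0.252, -1], [-0.5642, -0.8948, 0.112, 0.252, -1], [-0.5642, -0.8948, 0.112, 0.252, -1], [-0.5642, -0.8948, 0.112, 0.252, -1], [-0.5642, -0.8948, 0.112, 0.252, -1], [-0.5642, -0.8948, 0.112, 0.252, -1], [-0.5642, -0.8948, 0.112, 0.252, -1]]
  squeeze: 40

```text
clock: 1.3
position: [0.3208, -0.0575, 0.176]
ee_rot: [0.0, 0.443, 0.897, 0.0]
contact_force: [1.7, -0.9, 0.0]
width: 0.0855
gripper_force: 0.0
```

```bash
python3 -c "
from go import *
go(.364,-.302,.11,37.5)"
```

```text
t 1.3 pos [ 0.3208 -0.0575  0.176 ] yaw 37.44 zax [ 1.2e-03  1.0e-04 -1.0e+00] F [ 1.68 -0.93  0.04] M [-0.041 -0.061 -0.064] w 0.0855 g 0.0
deltas [-0.2754 -0.143   0.0826] twist -0.0005 rows 5.138438213319903
```

Emit:
move_arm:
  deltas:
    - [[-0.2754, -0.143, 0.0826, 0, -1], [-0.2754, -0.143, 0.0826, 0, -1], [-0.2754, -0.143, 0.0826, 0, -1], [-0.2754, -0.143, 0.0826, 0, -1], [-0.2754, -0.143, 0.0826, 0, -1], [-0.2754, -0.143, 0.0826, 0, -1], [-0.2754, -0.143, 0.0826, 0, -1], [-0.2754, -0.143, 0.0826, 0, -1], [-0.2754, -0.143, 0.0826, 0, -1]]

```text
clock: 2.2
position: [0.364, -0.2982, 0.1103]
ee_rot: [-0.0, 0.442, 0.897, 0.0]
contact_force: [0.7, 0.5, 0.1]
width: 0.0853
gripper_force: 0.0
```

```bash
python3 -c "
from go import *
go(.364,-.302,.030,37.5)
snap('scene','g1',(190,170,390,320),4)"
```

```text
t 2.2 pos [ 0.364  -0.2982  0.1103] yaw 37.56 zax [-3.e-04  9.e-04 -1.e+00] F [0.7  0.51 0.12] M [-0.008  0.006 -0.02 ] w 0.0853 g 0.0
deltas [-0.0038 -0.0029  0.1004] twist 0.0005 rows 1.6075802069985905
```

View pics/g1.png

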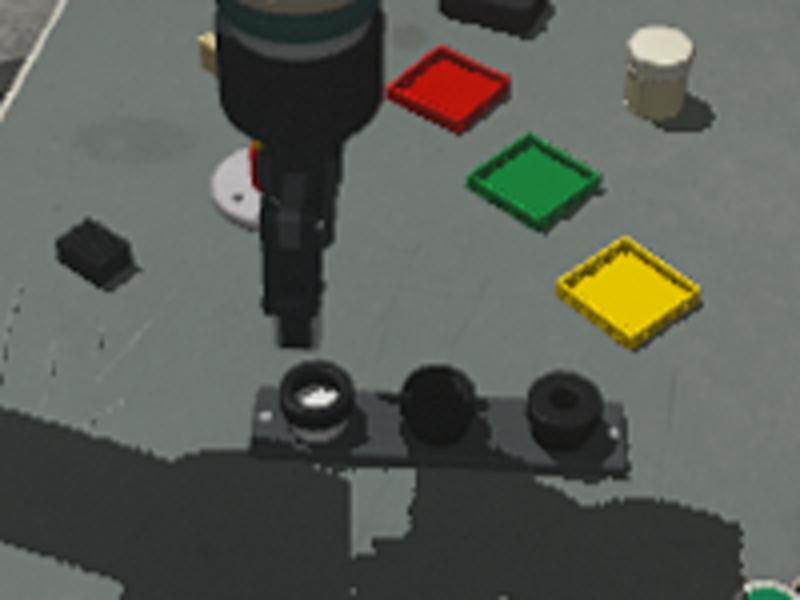

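Emit:
move_arm:
  deltas:
    - [[0, 0, 0.04, 0, -1], [0, 0, 0.04, 0, -1], [0, 0, 0.04, 0, -1]]

```text
clock: 2.55
position: [0.3642, -0.2988, 0.0783]
ee_rot: [-0.001, 0.442, 0.897, 0.0]
contact_force: [0.1, 0.0, 1.0]
width: 0.0855
gripper_force: 0.0
```

```bash
python3 -c "
from go import *
go(.364,-.303,.030,37.5)
y=np.array([np.cos(np.radians(37.5)),np.sin(np.radians(37.5)),0])
P=np.array([.364,-.2982,.1103])-[0,0,0]
for o in (42,57): print(((proj('scene',P-y*o/1000+[0,0,.003])[0]-[190,170])*4).round(1))"
```

```text
t 2.55 pos [ 0.3642 -0.2988  0.0783] yaw 37.55 zax [-7.e-04  1.e-03 -1.e+00] F [0.12 0.01 0.99] M [-0.029 -0.039 -0.015] w 0.0855 g 0.0
deltas [-0.004  -0.0034  0.0604] twist 0.0004 rows 0.9704567914776138
[295.4 340. ]
[292.6 363. ]
```

Emit:
move_arm:
  deltas:
    - [[-0.004, -0.0034, 0.03, 0, -1], [-0.004, -0.0034, 0.06, 0, -1], [-0.004, -0.0034, 0.06, 0, -1], [-0.004, -0.0034, 0.06, 0, -1]]

```text
clock: 2.95
position: [0.3646, -0.3043, 0.031]
ee_rot: [0.0, 0.442, 0.897, -0.0]
contact_force: [1.3, -0.5, -0.6]
width: 0.0854
gripper_force: 0.0
```

Emit:
move_arm:
  deltas:
    - [[0, 0, 0, 0, 0.2], [0, 0, 0, 0, 0.4], [0, 0, 0, 0, 0.6], [0, 0, 0, 0, 1], [0, 0, 0, 0, 1], [0, 0, 0, 0, 1], [0, 0, 0, 0, 1], [0, 0, 0, 0, 1]]
  squeeze: 40

```text
clock: 3.75
position: [0.3647, -0.3046, 0.0312]
ee_rot: [0.001, 0.442, 0.897, -0.0]
contact_force: [-0.0, 0.8, 6.4]
width: 0.0385
gripper_force: 39.3
```

```bash
python3 -c "
from go import *
go(.364,-.302,.15,37.5)
snap('scene','g2',(220,200,360,305),5.7)"
```

```text
t 3.75 pos [ 0.3647 -0.3046  0.0312] yaw 37.49 zax [ 0.0013 -0.0012 -1.    ] F [-0.03  0.84  6.4 ] M [0.138 0.118 0.093] w 0.0385 g 39.3
deltas [ 0.0028  0.0013 -0.1485] twist -0.0 rows 2.3760064369751657
```

View pics/g2.png

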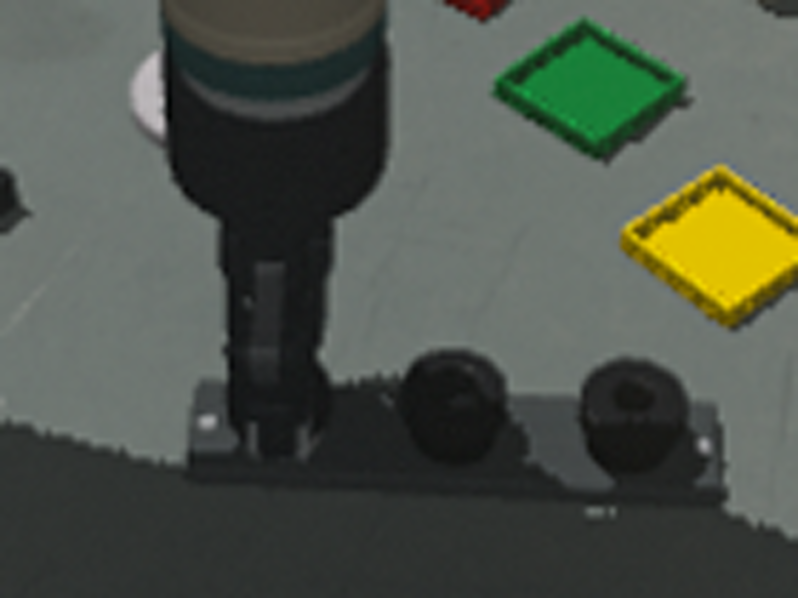

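Ring gripped centrally: in the crop the finger is at x≈278 and the ring spans about 232–325. Lift it straight up.

Emit:
move_arm:
  deltas:
    - [[0, 0, -0.02, 0, 1], [0, 0, -0.06, 0, 1], [0, 0, -0.12, 0, 1], [0, 0, -0.16, 0, 1], [0, 0, -0.16, 0, 1], [0, 0, -0.16, 0, 1]]

```text
clock: 4.4
position: [0.3642, -0.3042, 0.1586]
ee_rot: [0.001, 0.442, 0.897, -0.0]
contact_force: [0.0, 0.2, -0.1]
width: 0.0383
gripper_force: 40.4
```

```bash
python3 -c "
from go import *
go(.489,-.150,.16,97)
snap('scene','g3',(200,150,360,270),5)"
```

```text
t 4.4 pos [ 0.3642 -0.3042  0.1586] yaw 37.48 zax [ 0.001  -0.0011 -1.    ] F [ 0.05  0.24 -0.15] M [ 0.009 -0.033 -0.008] w 0.0383 g 40.4
deltas [ 0.0581  0.2411 -0.0018] twist -0.496 rows 3.9672033232615744
```

View pics/g3.png

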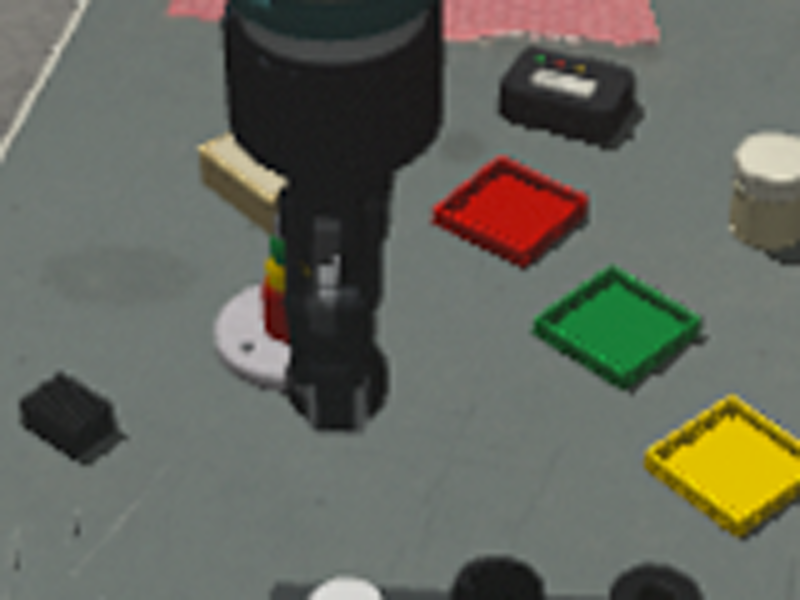

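```bash
python3 -c "
from go import *
go(.489,-.150,.13,-45)"
```

```text
t 4.45 pos [ 0.3636 -0.3035  0.1574] yaw 37.48 zax [-9.0e-04  1.1e-03 -1.0e+00] F [-0.73  1.22 -0.77] M [-0.007  0.005  0.006] w 0.038 g 40.4
deltas [0.0569 0.2411 0.0343] twist 0.6874 rows 4.001741796058364
```

Emit:
move_arm:
  deltas:
    - [[0.0569, 0.2411, 0.0343, 0.6874, 1], [0.0569, 0.2411, 0.0343, 0.6874, 1], [0.0569, 0.2411, 0.0343, 0.6874, 1], [0.0569, 0.2411, 0.0343, 0.6874, 1], [0.0569, 0.2411, 0.0343, 0.6874, 1], [0.0569, 0.2411, 0.0343, 0.6874, 1], [0.0569, 0.2411, 0.0343, 0.6874, 1], [0.0569, 0.2411, 0.0343, 0.6874, 1], [0.0569, 0.2411, 0.0343, 0.6874, 1], [0.0569, 0.2411, 0.0343, 0.6874, 1], [0.0569, 0.2411, 0.0343, 0.6874, 1], [0.0569, 0.2411, 0.0343, 0.6874, 1]]

```text
clock: 5.65
position: [0.4887, -0.1503, 0.1292]
ee_rot: [-0.001, 0.923, 0.384, -0.001]
contact_force: [-0.6, -0.1, -0.1]
width: 0.0385
gripper_force: 40.5
```

```bash
python3 -c "
from go import *
snap('scene','g4',(196,146,316,236),6.6)
go(.489,-.150,.13,-45)
s=manip.get_state()
print('exp ring ctr',((proj('scene',np.array(s['position'])-[0,0,.0022])[0]-[196,146])*6.6).round(1),'tip',((proj('scene',[.489,-.15,.0855])[0]-[196,146])*6.6).round(1),'base',((proj('scene',[.489,-.15,.01])[0]-[196,146])*6.6).round(1))
"
```

```text
t 5.7 pos [ 0.4889 -0.1504  0.1295] yaw -44.87 zax [-0.0022  0.0011 -1.    ] F [-0.22  0.07  0.94] M [-0.011 -0.03  -0.03 ] w 0.0385 g 40.5
deltas [ 0.0005 -0.0003 -0.0007] twist 0.0011 rows 0.013904198256097443
exp ring ctr [389.2 204.5] tip [392.8 297.7] base [400.  455.2]
```

View pics/g4.png

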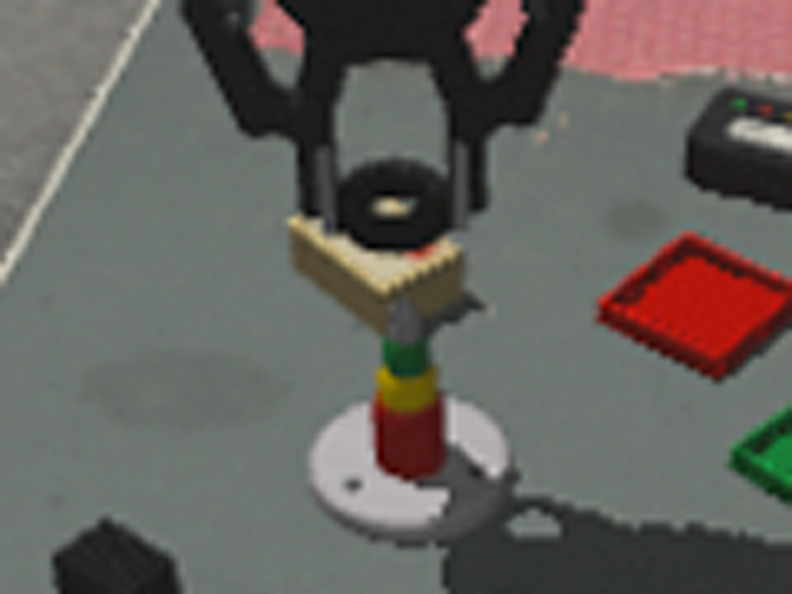

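```bash
cat > mfit.py <<'E'
from fit import *
from scipy.optimize import least_squares
S=8
def render(cam,x,y,box):
    u0,v0,u1,v1=box;L=np.zeros(((v1-v0)*S,(u1-u0)*S),np.uint8)
    a=np.linspace(0,2*np.pi,64,endpoint=False)
    prof=[(z,38,1) for z in np.arange(0,10.1,1)]
    def add(z0,z1,r0,r1,l):
        for z in np.arange(z0,z1+.01,.5): prof.append((z,r0+(r1-r0)*(z-z0)/(z1-z0),l))
    add(10,36,13.75,13.75,2);add(36,41,13.75,11.25,2);add(41,50,11.25,11.25,3);add(50,55,11.25,8.75,3)
    add(55,64,8.75,8.75,4);add(64,69,8.75,6.25,4);add(69,78,6.25,6.25,5);add(78,85.5,6.25,1.5,5)
    for z,r,l in prof:
        p=proj(cam,np.c_[x+r/1e3*np.cos(a),y+r/1e3*np.sin(a),np.full(64,z/1e3)])
        cv2.fillConvexPoly(L,np.round((p-[u0,v0]+.5)*S).astype(np.int32),l)
    return L
def masks(im):
    hsv=cv2.cvtColor(im,cv2.COLOR_BGR2HSV).astype(int);H,Sa,V=hsv[...,0],hsv[...,1],hsv[...,2]
    return {2:((H<9)|(H>172))&(Sa>130),3:(abs(H-25)<9)&(Sa>130),4:(abs(H-72)<22)&(Sa>90)}
def cen(cam,f,box):
    im=cv2.imread(f)[box[1]:box[3],box[0]:box[2]];out={}
    for l,m in masks(im).items():
        n,lab,st,c=cv2.connectedComponentsWithStats(m.astype(np.uint8))
        i=1+np.argmax(st[1:,4]);out[l]=(c[i]+[box[0],box[1]],st[i,4])
    return out
def fitm(cam,f,box):
    o=cen(cam,f,box)
    def res(p):
        L=render(cam,p[0],p[1],box);r=[]
        for l in o:
            ys,xs=np.nonzero(L==l);r+=list(np.array([xs.mean(),ys.mean()])/S-.5+box[:2]-o[l][0])
        return np.array(r)
    s=least_squares(res,[.489,-.151],diff_step=.004,x_scale=.01)
    L=render(cam,*s.x,box)
    print(cam,s.x.round(4),'res px',res(s.x).round(2),'area',[(o[l][1],round((L==l).sum()/S/S)) for l in o])
E
python3 - <<'E'
from mfit import *
fitm('scene','pics/g4_raw.png',(240,185,276,232))
fitm('top','pics/top1_raw.png',(238,190,272,222))
E
```

```text
Traceback (most recent call last):
  File "mfit.py", line 32, in fitm
    s=least_squares(res,[.489,-.151],diff_step=.004,x_scale=.01)
  File "mfit.py", line 28, in res
    L=render(cam,p[0],p[1],box);r=[]
  File "mfit.py", line 13, in render
    p=proj(cam,np.c_[x+r/1e3*np.cos(a),y+r/1e3*np.sin(a),np.full(64,z/1e3)])
  File "h.py", line 9, in proj
    p=manip.camera_params(cam);K=np.array([[p['fx'],0,p['cx']],[0,p['fy'],p['cy']],[0,0,1]])
ValueError: time passes only in moves, steps and waits
```

```bash
sed -i 's/manip.camera_params(cam)/CP(cam)/; s/^def ray/import functools\nCP=functools.cache(lambda c: manip.camera_params(c))\ndef ray/' h.py
python3 - <<'E'
from mfit import *
fitm('scene','pics/g4_raw.png',(240,185,276,232))
fitm('top','pics/top1_raw.png',(238,190,272,222))
E
```

```text
scene [ 0.4916 -0.1511] res px [-0.07 -0.26 -0.03  0.24  0.09  0.01] area [(np.int32(95), 118), (np.int32(44), 50), (np.int32(31), 39)]Traceback (most recent call last):
  File "<stdin>", line 3, in <module>
  File "mfit.py", line 26, in fitm
    o=cen(cam,f,box)
  File "mfit.py", line 23, in cen
    i=1+np.argmax(st[1:,4]);out[l]=(c[i]+[box[0],box[1]],st[i,4])
        ~~~~~~~~~^^^^^^^^^^
    return _wrapfunc(a, 'argmax', axis=axis, out=out, **kwds)
    return bound(*args, **kwds)
ValueError: attempt to get argmax of an empty sequence
```

```bash
python3 - <<'E'
from mfit import *
im=cv2.imread('pics/g4_raw.png');V=im.max(2)
print(list(range(242,270)))
for r in range(166,188): print(r,V[r,242:270])
a=np.linspace(0,2*np.pi,360)
for x,y in[(.4889,-.1504)]:
  for rr in (.020,.0125):
    for z in (.0343-.0,.0203):
        p=proj('scene',np.c_[x+rr*np.cos(a),y+rr*np.sin(a),np.full(360,.1295-.0312+z+.0017)]);print(rr,z,p.min(0),p.max(0))
E
```

```text
[242, 243, 244, 245, 246, 247, 248, 249, 250, 251, 252, 253, 254, 255, 256, 257, 258, 259, 260, 261, 262, 263, 264, 265, 266, 267, 268, 269]
166 [ 30  30  30  26  65 124 119 118 117 117 118 118 116 117 118 117 116 117
 117 119 115  86  24  26  28  28  29  38]
167 [ 29  27  27  25  52 107 119 117 117 116 118 119 117 117 118 116 119 116
 117 116 113  84  36  51  33  25  25  59]
168 [ 27  33  51  57  49 100 118 116 115 116 119 119 119 118 116 117 118 117
 118 117 112  85  42  72  61  27  26  62]
169 [ 28  41  73  67  56  98 115 114 116 119 121 123 118 103 108 123 121 120
 120 118 113  82  43  75  69  25  25  63]
170 [ 29  40  68  68  60 101 117 118 114  88  87  70  66  57  59  69  72  84
 109 121 115  83  43  74  66  26  25  63]
171 [ 26  39  67  69  51  89 116  85  65  48  46  31  34  37  45  52  41  47
  61  79 109 104  43  76  67  25  25  64]
172 [27 37 66 68 52 75 86 47 34 33 33 27 29 31 33 37 33 40 40 41 69 81 40 75
 67 28 30 67]
173 [29 43 64 70 48 50 41 31 34 26 27 28 26 28 28 27 28 29 35 40 41 45 40 75
 67 27 26 65]
174 [25 35 57 73 51 31 25 27 28 26 26 26 26 24 26 25 27 25 30 4
[... 1122 characters left out ...]
4 136 127  98 142 168 161
 175 192 191 193 181 104  99 120 118 119]
185 [ 84  84  81  74 103 151 202 194 200 203 202 191 193 192 185 193 197 192
 189 193 185 117 111  73  94 119 118 118]
186 [ 83  84  84  82  83  94 136 175 191 197 200 200 201 200 201 200 193 194
 188 119 114  70  71  75  89 112 118 116]
187 [ 85  83  84  85  84  82  85 122 167 194 194 200 199 199 194 195 190 118
 115  71  72  74  77  78  94 114 117 119]
0.02 0.0343 [246.1361683  169.43919394] [263.55587621 179.74294538]
0.02 0.0203 [246.4388074  174.30756535] [263.69945869 184.66284294]
0.0125 0.0343 [249.40597043 171.32451229] [260.29243571 177.76346435]
0.0125 0.0203 [249.67870292 176.20271457] [260.46577349 182.67388124]
```

```bash
python3 -c "
from go import *
go(.4914,-.1509,.085,-45)"
```

```text
t 5.7 pos [ 0.4889 -0.1504  0.1295] yaw -44.87 zax [-0.0022  0.0011 -1.    ] F [-0.22  0.07  0.94] M [-0.011 -0.03  -0.03 ] w 0.0385 g 40.5
deltas [0.0018 0.0028 0.0556] twist 0.0011 rows 0.8908666051486434
```

Emit:
move_arm:
  deltas:
    - [[0.0018, 0.0027, 0, 0, 1], [0.0018, 0.0027, 0.015, 0, 1], [0.0018, 0.0027, 0.03, 0, 1], [0.0018, 0.0027, 0.045, 0, 1], [0.0018, 0.0027, 0.055, 0, 1], [0.0018, 0.0027, 0.055, 0, 1], [0.0018, 0.0027, 0.055, 0, 1]]

```text
clock: 6.4
position: [0.4921, -0.1512, 0.0863]
ee_rot: [-0.0, 0.924, 0.383, -0.0]
contact_force: [0.7, 0.6, -1.0]
width: 0.0382
gripper_force: 40.5
```

```bash
python3 -c "
from go import *
go(.4914,-.1509,.075,-45)
snap('scene','g5',(216,156,296,216),9.9)"
```

```text
t 6.4 pos [ 0.4921 -0.1512  0.0863] yaw -45.0 zax [-4.e-04  3.e-04 -1.e+00] F [ 0.75  0.56 -1.03] M [-0.032  0.028 -0.05 ] w 0.0382 g 40.5
deltas [-0.0003 -0.0009  0.0141] twist -0.0 rows 0.22596743729558252
```

View pics/g5.png

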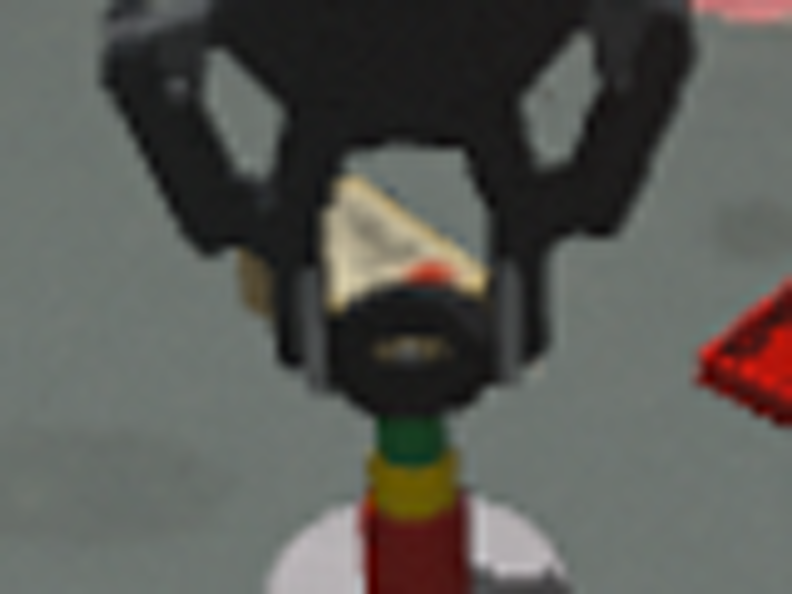

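Emit:
move_arm:
  deltas:
    - [[0, -0.0004, 0.0025, 0, 1], [0, -0.0004, 0.005, 0, 1], [0, -0.0004, 0.0075, 0, 1], [0, -0.0004, 0.01, 0, 1], [0, -0.0004, 0.0125, 0, 1], [0, -0.0004, 0.0125, 0, 1]]

```text
clock: 7.05
position: [0.4917, -0.1509, 0.0763]
ee_rot: [-0.0, 0.924, 0.383, -0.0]
contact_force: [-0.7, 0.5, -1.4]
width: 0.038
gripper_force: 40.5
```

Emit:
move_arm:
  deltas:
    - [[0, 0, 0.0015, 0, 1], [0, 0, 0.003, 0, 1], [0, 0, 0.0045, 0, 1], [0, 0, 0.006, 0, 1], [0, 0, 0.006, 0, 1]]

```text
clock: 7.55
position: [0.4918, -0.1509, 0.0716]
ee_rot: [-0.0, 0.924, 0.383, -0.0]
contact_force: [-0.3, 0.0, 0.1]
width: 0.038
gripper_force: 40.5
```

Emit:
move_arm:
  deltas:
    - [[0, 0, 0.0015, 0, 1], [0, 0, 0.003, 0, 1], [0, 0, 0.0045, 0, 1], [0, 0, 0.006, 0, 1], [0, 0, 0.0075, 0, 1], [0, 0, 0.0075, 0, 1]]

```text
clock: 8.15
position: [0.4918, -0.1509, 0.0656]
ee_rot: [-0.0, 0.924, 0.383, -0.0]
contact_force: [0.9, -0.3, 0.0]
width: 0.038
gripper_force: 40.5
```

Emit:
move_arm:
  deltas:
    - [[0, 0, 0.001, 0, 1], [0, 0, 0.002, 0, 1], [0, 0, 0.0025, 0, 1], [0, 0, 0.0025, 0, 1]]

```text
clock: 8.55
position: [0.4919, -0.151, 0.0637]
ee_rot: [-0.0, 0.924, 0.383, -0.0]
contact_force: [0.2, -0.3, 0.2]
width: 0.0381
gripper_force: 40.5
```

Emit:
move_arm:
  deltas:
    - [[0, 0, 0.0007, 0, 1], [0, 0, 0.0014, 0, 1], [0, 0, 0.002, 0, 1], [0, 0, 0.002, 0, 1]]

```text
clock: 8.95
position: [0.4918, -0.151, 0.0621]
ee_rot: [-0.0, 0.924, 0.383, -0.0]
contact_force: [-0.6, -0.4, -1.3]
width: 0.0383
gripper_force: 40.5
```

Emit:
move_arm:
  deltas:
    - [[0, 0, 0.0007, 0, 1], [0, 0, 0.0014, 0, 1], [0, 0, 0.0014, 0, 1]]

```text
clock: 9.25
position: [0.4919, -0.151, 0.061]
ee_rot: [-0.0, 0.924, 0.383, -0.0]
contact_force: [-1.0, 0.2, 0.5]
width: 0.0379
gripper_force: 40.5
```

Emit:
move_arm:
  deltas:
    - [[0, 0, 0.0007, 0, 1], [0, 0, 0.0014, 0, 1], [0, 0, 0.0014, 0, 1]]

```text
clock: 9.55
position: [0.4918, -0.151, 0.0599]
ee_rot: [-0.0, 0.924, 0.383, -0.0]
contact_force: [0.6, -0.2, 0.9]
width: 0.0381
gripper_force: 40.5
```

Emit:
move_arm:
  deltas:
    - [[0, 0, 0.0007, 0, 1], [0, 0, 0.0014, 0, 1], [0, 0, 0.0014, 0, 1]]

```text
clock: 9.85
position: [0.4916, -0.151, 0.0587]
ee_rot: [-0.0, 0.924, 0.383, -0.0]
contact_force: [-1.3, -0.3, 0.5]
width: 0.0381
gripper_force: 40.5
```

Emit:
move_arm:
  deltas:
    - [[0, 0, 0.001, 0, 1], [0, 0, 0.002, 0, 1], [0, 0, 0.003, 0, 1], [0, 0, 0.004, 0, 1], [0, 0, 0.005, 0, 1], [0, 0, 0.006, 0, 1], [0, 0, 0.006, 0, 1]]

```text
clock: 10.55
position: [0.4916, -0.151, 0.0539]
ee_rot: [-0.0, 0.924, 0.383, -0.0]
contact_force: [-1.9, -2.0, 0.6]
width: 0.0383
gripper_force: 40.6
```

Emit:
move_arm:
  deltas:
    - [[0, 0, 0.0007, 0, 1], [0, 0, 0.0014, 0, 1], [0, 0, 0.002, 0, 1], [0, 0, 0.002, 0, 1]]

```text
clock: 10.95
position: [0.4916, -0.151, 0.0524]
ee_rot: [-0.0, 0.924, 0.383, -0.0]
contact_force: [-4.1, -3.0, 1.6]
width: 0.0381
gripper_force: 40.7
```

Emit:
move_arm:
  deltas:
    - [[0, 0, 0.0007, 0, 1], [0, 0, 0.0014, 0, 1], [0, 0, 0.0014, 0, 1]]

```text
clock: 11.25
position: [0.4916, -0.151, 0.0512]
ee_rot: [-0.0, 0.924, 0.383, -0.0]
contact_force: [-3.8, -2.5, 2.4]
width: 0.0381
gripper_force: 40.7
```

Emit:
move_arm:
  deltas:
    - [[-0.0005, 0, 0, 0, 1], [-0.001, 0, 0, 0, 1], [-0.001, 0, 0, 0, 1]]

```text
clock: 11.55
position: [0.4915, -0.1512, 0.0512]
ee_rot: [-0.0, 0.924, 0.382, 0.0]
contact_force: [-3.0, 0.4, 1.3]
width: 0.038
gripper_force: 40.6
```

Emit:
move_arm:
  deltas:
    - [[-0.0006, -0.0003, 0, 0, 1], [-0.0006, -0.0003, 0, 0, 1], [-0.0006, -0.0003, 0, 0, 1]]

```text
clock: 11.85
position: [0.4914, -0.1516, 0.0513]
ee_rot: [0.0, 0.924, 0.383, 0.001]
contact_force: [-0.9, 0.3, -0.8]
width: 0.0384
gripper_force: 40.4
```

Emit:
move_arm:
  deltas:
    - [[0, 0, 0.0007, 0, 1], [0, 0, 0.0014, 0, 1], [0, 0, 0.0014, 0, 1]]

```text
clock: 12.15
position: [0.4914, -0.152, 0.0503]
ee_rot: [0.0, 0.924, 0.383, 0.0]
contact_force: [-0.9, -0.1, -0.0]
width: 0.0384
gripper_force: 40.5
```

Emit:
move_arm:
  deltas:
    - [[0, 0, 0.0007, 0, 1], [0, 0, 0.0014, 0, 1], [0, 0, 0.0014, 0, 1]]

```text
clock: 12.45
position: [0.491, -0.1518, 0.0491]
ee_rot: [0.0, 0.924, 0.383, 0.0]
contact_force: [-0.3, -0.6, -0.4]
width: 0.0384
gripper_force: 40.5
```

Lateral load gone; continue to the red flank in small steps.

Emit:
move_arm:
  deltas:
    - [[0, 0, 0.0007, 0, 1], [0, 0, 0.0012, 0, 1], [0, 0, 0.0012, 0, 1]]

```text
clock: 12.75
position: [0.4907, -0.1517, 0.0481]
ee_rot: [-0.0, 0.924, 0.383, -0.0]
contact_force: [-0.7, -1.1, 0.3]
width: 0.0381
gripper_force: 40.6
```

Emit:
move_arm:
  deltas:
    - [[0, 0, 0.0006, 0, 1], [0, 0, 0.0006, 0, 1]]

```text
clock: 12.95
position: [0.4906, -0.1517, 0.0476]
ee_rot: [-0.0, 0.924, 0.383, -0.0]
contact_force: [-1.2, -0.5, 1.7]
width: 0.038
gripper_force: 40.7
```

Emit:
move_arm:
  deltas:
    - [[0, 0, 0.0006, 0, 1], [0, 0, 0.0006, 0, 1]]

```text
clock: 13.15
position: [0.4906, -0.1516, 0.0473]
ee_rot: [-0.0, 0.924, 0.383, -0.0]
contact_force: [-2.4, 0.2, 2.9]
width: 0.0382
gripper_force: 40.8
```

Emit:
move_arm:
  deltas:
    - [[0, 0, 0.0006, 0, 1], [0, 0, 0.0006, 0, 1]]

```text
clock: 13.35
position: [0.4906, -0.1516, 0.047]
ee_rot: [-0.0, 0.924, 0.383, -0.0]
contact_force: [-2.1, 0.4, 6.6]
width: 0.0381
gripper_force: 41.0
```

Emit:
move_arm:
  deltas:
    - [[-0.0003, 0, 0.0006, 0, 1], [-0.0003, 0, 0.0006, 0, 1]]

```text
clock: 13.55
position: [0.4906, -0.1516, 0.0469]
ee_rot: [-0.0, 0.924, 0.383, 0.0]
contact_force: [-3.0, 1.9, 7.7]
width: 0.0379
gripper_force: 41.2
```

Emit:
move_arm:
  deltas:
    - [[0, -0.0004, 0, 0, 1], [0, -0.0004, 0, 0, 1], [0, -0.0004, 0, 0, 1], [0, -0.0004, 0, 0, 1]]

```text
clock: 13.95
position: [0.4906, -0.1516, 0.0469]
ee_rot: [0.0, 0.924, 0.383, 0.0]
contact_force: [-2.3, 0.5, 6.4]
width: 0.0381
gripper_force: 41.2
```

```bash
python3 -c "
from go import *
go(.4906,-.1516,.047,-45)
snap('scene','g6',(216,156,296,216),9.9)"
```

```text
t 13.95 pos [ 0.4906 -0.1516  0.0469] yaw -45.01 zax [ 5.e-04  0.e+00 -1.e+00] F [-2.31  0.47  6.37] M [ 0.194  0.449 -0.001] w 0.0381 g 41.2
deltas [ 0.      0.     -0.0002] twist -0.0001 rows 0.00258639578071641
```

View pics/g6.png

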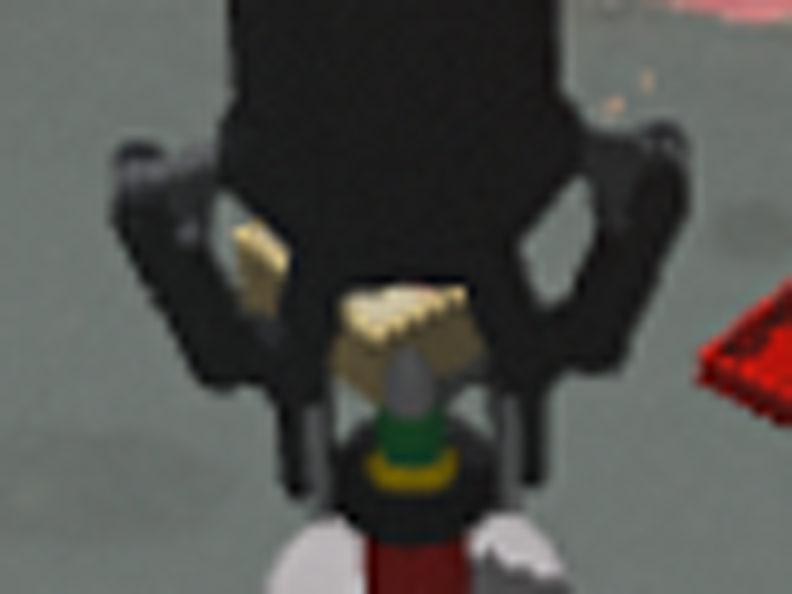

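Ring seated: it sits with yellow/green visible above through the bore (410,470) and red right under it (417,560). Hold at about 8 N.

Emit:
move_arm:
  deltas:
    - [[-0.0003, -0.0005, 0.0004, 0, 1], [-0.0003, -0.0005, 0.0004, 0, 1], [-0.0003, -0.0005, 0.0004, 0, 1], [-0.0003, -0.0005, 0.0004, 0, 1]]

```text
clock: 14.4
position: [0.4906, -0.1516, 0.0469]
ee_rot: [0.0, 0.924, 0.383, 0.001]
contact_force: [-1.4, 1.5, 8.5]
width: 0.0381
gripper_force: 41.3
```

Emit:
move_arm:
  deltas:
    - [[0, -0.0003, 0, 0, 1], [0, -0.0003, 0, 0, 1], [0, -0.0003, 0, 0, 1], [0, -0.0003, 0, 0, 1], [0, -0.0003, 0, 0, 1], [0, -0.0003, 0, 0, 1], [0, -0.0003, 0, 0, 1], [0, -0.0003, 0, 0, 1], [0, -0.0003, 0, 0, 1], [0, -0.0003, 0, 0, 1], [0, -0.0003, 0, 0, 1]]

```text
clock: 15.5
position: [0.4905, -0.1516, 0.0468]
ee_rot: [0.001, 0.924, 0.383, 0.001]
contact_force: [-2.5, 1.2, 9.2]
width: 0.038
gripper_force: 41.2
```

Emit:
move_arm:
  deltas:
    - [[0, 0, -0.002, 0, 1], [0, 0, -0.006, 0, 1], [0, 0, -0.012, 0, 1], [0, 0, -0.02, 0, 1], [0, 0, -0.035, 0, 1], [0, 0, -0.055, 0, 1], [0, 0, -0.08, 0, 1], [0, 0, -0.104, 0, 1], [0, 0, -0.104, 0, 1], [0, 0, -0.104, 0, 1]]

```text
clock: 16.5
position: [0.4899, -0.1514, 0.1295]
ee_rot: [0.0, 0.924, 0.383, 0.0]
contact_force: [0.4, -1.0, -0.6]
width: 0.0378
gripper_force: 40.5
```

```bash
python3 -c "
from go import *
go(.637,-.1745,.10,-45)"
```

```text
t 16.5 pos [ 0.4899 -0.1514  0.1295] yaw -45.0 zax [ 1.2e-03 -4.0e-04 -1.0e+00] F [ 0.4  -0.98 -0.56] M [-0.016  0.045 -0.01 ] w 0.0378 g 40.5
deltas [0.1096 0.1503 0.0372] twist -0.0 rows 3.0351846229146653
```

Emit:
move_arm:
  deltas:
    - [[0.03, 0.04, 0, 0, 1], [0.07, 0.09, 0.01, 0, 1], [0.1096, 0.1503, 0.0372, 0, 1], [0.1096, 0.1503, 0.0372, 0, 1], [0.1096, 0.1503, 0.0372, 0, 1], [0.1096, 0.1503, 0.0372, 0, 1], [0.1096, 0.1503, 0.0372, 0, 1], [0.1096, 0.1503, 0.0372, 0, 1]]

```text
clock: 17.3
position: [0.6356, -0.1742, 0.1002]
ee_rot: [0.0, 0.924, 0.383, 0.0]
contact_force: [-0.2, -0.6, -0.6]
width: 0.0379
gripper_force: 40.5
```

```bash
python3 -c "
from go import *
go(.637,-.1745,.03,-45)
snap('scene','g7',(250,130,350,205),7.9)"
```

```text
t 17.3 pos [ 0.6356 -0.1742  0.1002] yaw -45.02 zax [ 1.e-04 -0.e+00 -1.e+00] F [-0.16 -0.61 -0.6 ] M [0.033 0.014 0.002] w 0.0379 g 40.5
deltas [0.001  0.0015 0.0878] twist -0.0002 rows 1.4044993884869796
```

View pics/g7.png

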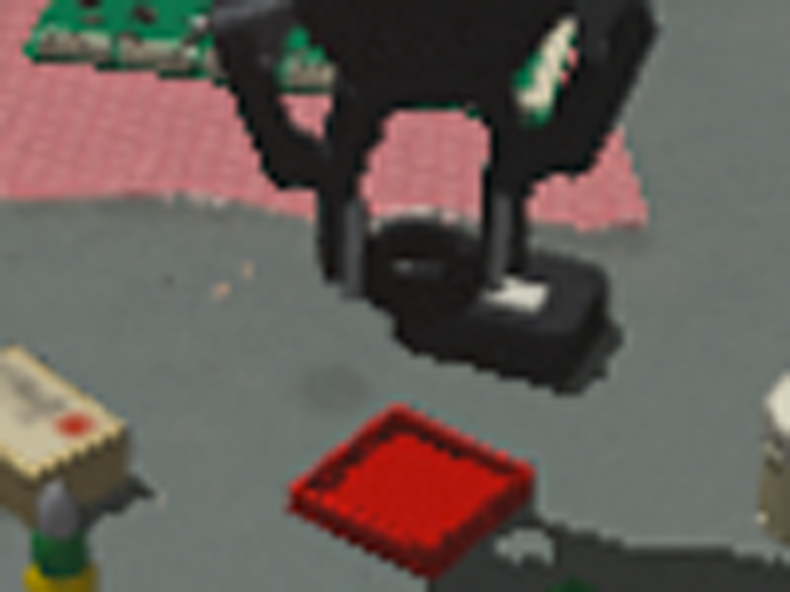

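The ring is held level above the tray (ring at (420,265), red tray at (410,490)). Lower it.

Emit:
move_arm:
  deltas:
    - [[0.001, 0.0015, 0.04, 0, 1], [0.001, 0.0015, 0.075, 0, 1], [0.001, 0.0015, 0.0878, 0, 1], [0.001, 0.0015, 0.0878, 0, 1], [0.001, 0.0015, 0.0878, 0, 1]]

```text
clock: 17.85
position: [0.6389, -0.175, 0.0303]
ee_rot: [0.001, 0.924, 0.383, 0.001]
contact_force: [-0.5, -0.3, 0.2]
width: 0.0381
gripper_force: 40.5
```

Emit:
move_arm:
  deltas:
    - [[0, 0, 0.003, 0, 1], [0, 0, 0.006, 0, 1], [0, 0, 0.01, 0, 1], [0, 0, 0.012, 0, 1], [0, 0, 0.012, 0, 1]]

```text
clock: 18.35
position: [0.638, -0.1746, 0.0192]
ee_rot: [-0.0, 0.924, 0.383, -0.0]
contact_force: [-0.2, -0.8, 0.8]
width: 0.0379
gripper_force: 40.5
```

Emit:
move_arm:
  deltas:
    - [[0, 0, 0.001, 0, 1], [0, 0, 0.002, 0, 1], [0, 0, 0.003, 0, 1], [0, 0, 0.003, 0, 1]]

```text
clock: 18.75
position: [0.6385, -0.1747, 0.0174]
ee_rot: [0.0, 0.924, 0.383, 0.0]
contact_force: [-1.3, 1.9, 1.9]
width: 0.0383
gripper_force: 41.6
```

Emit:
move_arm:
  deltas:
    - [[0, 0, -0.0015, 0, 1], [0, 0, -0.0015, 0, 1], [0, 0, -0.0015, 0, 0], [0, 0, -0.0015, 0, -0.4], [0, 0, -0.0015, 0, -1], [0, 0, -0.0015, 0, -1], [0, 0, -0.0015, 0, -1], [0, 0, -0.0015, 0, -1], [0, 0, -0.0015, 0, -1]]

```text
clock: 19.65
position: [0.6383, -0.1747, 0.0183]
ee_rot: [-0.0, 0.924, 0.383, 0.0]
contact_force: [0.2, -0.3, -0.5]
width: 0.0855
gripper_force: 0.0
```

Emit:
move_arm:
  deltas:
    - [[0, 0, -0.02, 0, -1], [0, 0, -0.08, 0, -1], [0, 0, -0.15, 0, -1], [0, 0, -0.22, 0, -1], [0, 0, -0.22, 0, -1], [0, 0, -0.22, 0, -1]]

```text
clock: 20.25
position: [0.6397, -0.1752, 0.1975]
ee_rot: [0.002, 0.924, 0.383, 0.002]
contact_force: [-0.2, -0.4, -0.3]
width: 0.0856
gripper_force: 0.0
```

```bash
python3 -c "
from go import *
go(.637,-.1745,.03,-45)
snap('scene','g8',(240,150,380,255),5.7)"
```

```text
t 20.25 pos [ 0.6397 -0.1752  0.1975] yaw -45.0 zax [ 0.006  -0.0022 -1.    ] F [-0.19 -0.43 -0.32] M [ 0.    -0.016 -0.001] w 0.0856 g 0.0
deltas [-0.0023 -0.0042  0.2093] twist -0.0 rows 3.3503392389258537
```

View pics/g8.png

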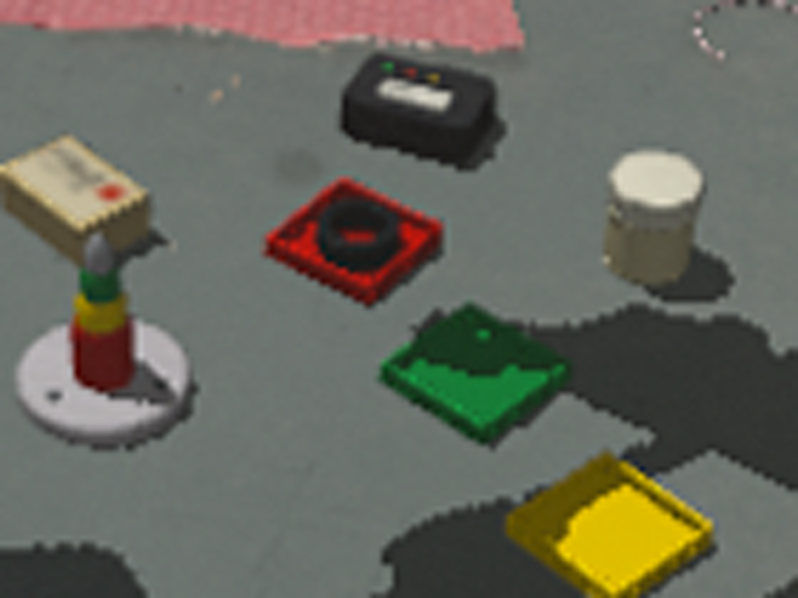

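The ring lies flat and central in the red tray (ring (360,235), tray centre (355,243)). Everything else is undisturbed and the hand is clear.

```bash
python3 -c "
from rig import manip
print(manip.sign_off())"
```

```text
the job is handed in; nothing more can be done
None
```

The ring stopped on the red step, was held there at about 8–9 N (wrist reading) for over a second, and now lies flat in the red tray; the job is handed in at about 20 s, but the sign-off returned no verdict.

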